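Put the mixed-up lids back on their own vessels

ROBOT

A 7-joint arm with a two-finger parallel gripper is mounted at the origin on the work surface. World frame = base frame: x ahead of the robot, y to its left, z up, the work surface at z = 0. Lengths are in m, angles in rad, forces in N, time in s.
With the tool pointing down it reaches from about 0.425 to 0.875 m from the base axis. Payload 4.7 kg.
Tool frame: the origin (TCP) lies at the very end of the fingers, on their centre line; the grasp point (between the pads) lies 19 mm behind it; z points along the fingers, y is the line along which they close (so a half turn about z gives the same grasp; the last joint's range is limited). The gripper opens to 87 mm and grips with 3 to 60 N. Pads are 19 mm wide; open, the fingers measure 117 mm over their backs; the gripper's body (75 mm by 190 mm) begins 51 mm behind the grasp point.
Start: joints at [1.135, 0.321, -0.07, 1.45, 0.023, 1.371, -0.057], TCP at [0.283, -0.585, 0.223] pointing down, gripper open.
Joint ranges: [-2.86, 2.86], [-0.3, 2.09], [-1.38, 1.24], [0.06, 2.45], [-1.56, 4.7], [0.09, 2.05], [-2.69, 2.69]. Speed limits (rad/s): [2.57, 2.57, 3.14, 3.14, 3.14, 3.14, 3.14].

INTERFACE

Orientations are given as a rotation vector (axis times angle).
In Python, from bench import get_state, get_image, get_calibration, close_job gives the robot as it stands.
- The arm moves only by the shell command python3 -m crank 'ROWS' [FORCE]. ROWS is JSON, a list of rows, each a list of 5 numbers: the opening, from 0 (shut) to 1 (fully open), then the shift along the world's x, y, z in units of 0.2 m (1.0 is 0.2 m), then the turn about the world's z in units of 2 pi rad (1.0 is 2 pi rad). A call has 1 to 5 rows; each row is the pose to reach, as a shift and turn from the pose commanded when the call began, turning the shorter way round; what a row does not reach only later rows make up. A row lasts 1/8 s, in which the tool goes at most 62.5 mm and 10.7 degrees, less where a joint would pass 70% of its speed; a pose out of reach is approached as far as the arm can. A call with a number of a shift or a turn outside -1 to 1 is refused whole. A call with a gripper value outside its range is refused whole. The fingers move at their own pace and stop on an object; FORCE is the grip in N (left out, the last holds). Time passes only in rows, so rows that repeat a pose let the fingers close. It gives the time, the measured TCP pose, the force, the opening and the grip force at its end, in the units of the state.
- get_state(): the state, without advancing time (a new reading comes with each control period).
- get_image(name): name is "side" or "top"; returns the picture (480x640x3 uint8, red, green, blue); there is no depth.
- get_calibration(name): a dict with "fovy" (degrees; the focal length in pixels is half the picture's height over the tangent of half this angle, whatever the lens; pixels are square), "cx", "cy" (the principal point, pixels), "R" (3x3) and "t" (3): a world point X has camera coordinates R X + t. Camera axes: x right, y down, z forward; pixel columns grow to the right and rows downward; lengths in m; the calibration is good to about 2 mm. A picture is of the moment at which its call begins. get_calibration takes no time and is no camera call.
- close_job(): hands the job in; it is judged then, once.
The state is a dict: "time": time; "joint_positions": joint angles; "qd": joint speeds; "joint_torque": joint torques, N m; "position": TCP position; "tool_rot": TCP orientation; "ft_force": force on the tool from outside, world axes, zero at the start; "torque": the same for the moment, N m; "grip_width": opening from 0.0 (shut) to 1.0 (fully open); "grip_force": force on a finger pad.
Only numpy, scipy, OpenCV 4.12 (cv2) and the standard library are available. Lean on these libraries where they do the work, as an engineer would, in place of code of your own. Each camera call takes 0.05 s, during which the arm holds its last target. There are 200 camera calls.

TASK

After the washing-up the three lids were put on the wrong vessels: please put each lid back on the pot, pan or mould that it was made for, the right way up and seated fully home in the mouth. Lay a lid on the clear chopping board meanwhile where you need to, leave the vessels standing where they are, and do not disturb the timer, jar and spoon.

Things in the scene. Friction and masses are not known exactly. Their poses are not given: they have to be found in the camera images.
- pot: Round stainless-steel pot, empty: rim 154 mm across, mouth 138 mm, 80 mm high (rim 80 mm above the origin), two loop handles on its sides along +y and -y (204 mm over them), 0.9 kg. Loose. Origin: centre of its underside; z up.
- pan: Oblong stainless-steel food pan, empty, the lower and shorter of the two oblong vessels: flange 176 (x) by 108 (y) mm with round corners, mouth 156 x 88 mm, 65 mm high (rim 65 mm above the origin), no handles, 0.5 kg. Loose. Origin: centre of its underside; z up. x runs along its length.
- mould: Long narrow stainless-steel terrine mould, empty: rim 240 (x) by 106 (y) mm, mouth 224 x 90 mm, 75 mm high (rim 75 mm above the origin), a small wire lug at each end (268 mm over them), 0.8 kg. Loose. Origin: centre of its underside; z up. x runs along its length.
- pot_lid: Round steel lid of the pot: plate 154 mm across, 3 thick; under it a plug 126 across, 7 deep, fits the pot's mouth with 6 mm play all round. In the middle a knob 32 mm across on a thin stem (46 mm high in all), its grip 29 to 43 mm above the origin, plate's top at 10 mm. 0.24 kg. Origin: centre of the plug's underside, z up. At the start it lies on the pan.
- pan_lid: Oblong steel lid of the pan: plate 176 (x) by 108 mm, 3 thick; under it a plug 144 x 76, 7 deep, fits the pan's mouth with 6 mm play all round. Strap handle at its middle along x: bar 80 mm long, 10 wide, 12 high, bar's middle 37 mm above the origin, 21 mm free under it. 0.22 kg. Origin: centre of the plug's underside, z up, x along its length. At the start it lies on the mould.
- mould_lid: Long steel lid of the mould: plate 240 (x) by 106 mm, 3 thick; under it a plug 212 x 78, 7 deep, fits the mould's mouth with 6 mm play all round. Strap handle at its middle along x: bar 90 mm long, 10 wide, 12 high, bar's middle 37 mm above the origin, 21 mm free under it. 0.30 kg. Origin: centre of the plug's underside, z up, x along its length. At the start it lies across the pot.
- board: Green plastic chopping board, 250 (x) by 180 (y) by 15 mm, lying flat on the counter, does not slide; nothing is on it, so that any of the lids can be laid down there for the moment. Origin: centre of its underside, its top 15 mm above.
- timer: White kitchen timer, 75 x 70 mm, 27 mm high, beyond the vessels. Bystander. Loose. Origin: centre of its underside; z up.
- jar: Small glass jar with a steel cap, 68 mm across, 85 mm high, beyond the vessels. Bystander. Loose. Origin: centre of its underside; z up.
- spoon: Steel kitchen spoon, 200 mm long, lying on the counter beyond the vessels. Bystander. Origin on the counter, x along its length.
Mind the look-alikes: they are no part of the job. What is shaped like the pan_lid but orange is not meant. Leave any purple look-alike of the pan alone.

How it is judged:
At the end, for the whole second after the job is handed in: Each lid lies on its own vessel (round lid on the pot, short oblong lid on the pan, long lid on the mould), centred to within 12 mm, level, lined up with it, its plug fully down in the mouth (height to 3 mm), the vessels upright, all at rest (horizontal distance between pot_lid and pot below 0.012 m and z of pot_lid in the frame of pot between 0.069 and 0.076 m and angle between each of pot_lid, pot, pan_lid, pan, mould_lid, mould's own z axis and vertical below 0.05 rad and linear speed of each of pot_lid, pan_lid, mould_lid below 0.02 m/s and angular speed of each of pot_lid, pan_lid, mould_lid below 0.1 rad/s and horizontal distance between pan_lid and pan below 0.012 m and z of pan_lid in the frame of pan between 0.054 and 0.061 m and angle between the x axis of pan_lid and the x axis of pan, either way round below 0.2 rad and horizontal distance between mould_lid and mould below 0.012 m and z of mould_lid in the frame of mould between 0.064 and 0.071 m and angle between the x axis of mould_lid and the x axis of mould, either way round below 0.2 rad); the robot touches nothing.
It fails at once if the round pot is shifted by more than 40 mm or tipped over (distance of pot from where it was at the start of the episode above 0.04 m or angle between pot's own z axis and vertical above 0.4 rad).
It fails at once if the oblong pan is shifted by more than 40 mm or tipped over (distance of pan from where it was at the start of the episode above 0.04 m or angle between pan's own z axis and vertical above 0.4 rad).
It fails at once if the long mould is shifted by more than 40 mm or tipped over (distance of mould from where it was at the start of the episode above 0.04 m or angle between mould's own z axis and vertical above 0.4 rad).
It fails at once if the timer, jar or spoon is disturbed (moved by more than 20 mm) (distance of any of timer, jar, spoon from where it was at the start of the episode above 0.02 m).
It also fails if it takes over 118 s, if anything falls off the work surface, if the arm or the gripper's body presses on something with over 40 N, if the wrist force passes 120 N, or if a joint passes its speed limit or range.

## Working session

There is one attempt and no reset: what is moved stays moved. The work goes in short steps, Python scripts to look and compute and a shell command to move; the robot and the scene stay as the last step left them, time stands still between calls to the robot, and variables do not carry over. Pictures are saved under pics/ and viewed, at most 18 in all, crops included, and the job is handed in when it is done.

```bash
mkdir -p pics
python3 - <<'E'
from bench import *
import cv2
for n in("top","side"):
    cv2.imwrite(f"pics/{n}0.png",get_image(n)[:,:,::-1])
    print(n,get_calibration(n))
s=get_state();print(s)
E
```

```text
top {'fovy': 54.32568735526477, 'cx': 321.0887030105777, 'cy': 237.7134210311966, 'R': array([[ 0.01995735, -0.99936265, -0.02959723],
       [-0.9952698 , -0.01704305, -0.09564285],
       [ 0.09507747,  0.031366  , -0.9949756 ]]), 't': array([0.01408529, 0.46696637, 1.29013256])}
side {'fovy': 57.97065469123421, 'cx': 321.69232574772417, 'cy': 243.7069811324899, 'R': array([[-0.97321498, -0.22937607,  0.01546666],
       [-0.18611823,  0.74661038, -0.63869629],
       [ 0.13495408, -0.62446743, -0.76930347]]), 't': array([0.4562678 , 0.12246802, 1.16083159])}
{'time': 0.1, 'joint_positions': array([ 1.1350908 ,  0.32173913, -0.07006833,  1.45152878,  0.02261553,
        1.37078973, -0.05689776]), 'qd': array([-0.00088581, -0.00368956,  0.00043364, -0.00452656, -0.00059246,
       -0.00025368,  0.00032483]), 'joint_torque': array([ 1.20837849e-04, -4.92568481e+01, -4.05607726e-01, -3.13398385e+01,
       -6.40556845e-02,  3.95608367e-02,  8.01021133e-05]), 'position': array([ 0.28234737, -0.58494079,  0.22158924]), 'tool_rot': array([-3.06090080e+00, -7.00279120e-01,  7.57861871e-04]), 'ft_force': array([-0.40401125, -0.37723879, -0.493982  ]), 'torque': array([ 0.00218591,  0.00810859, -0.01342016]), 'grip_force': 0.0, 'grip_width': 0.9953393425280022}
```

View pics/top0.png

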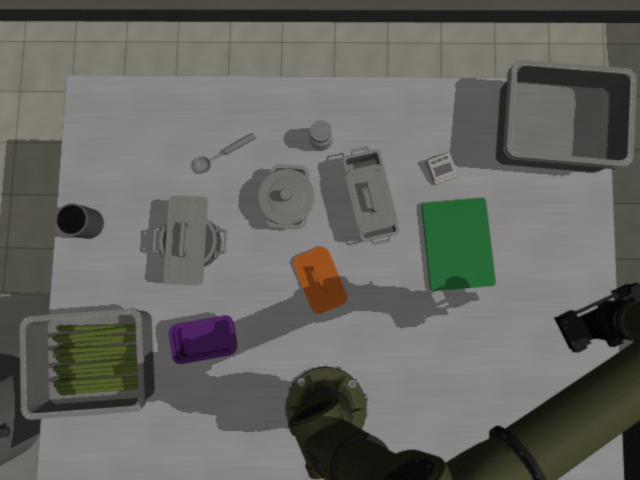

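View pics/side0.png

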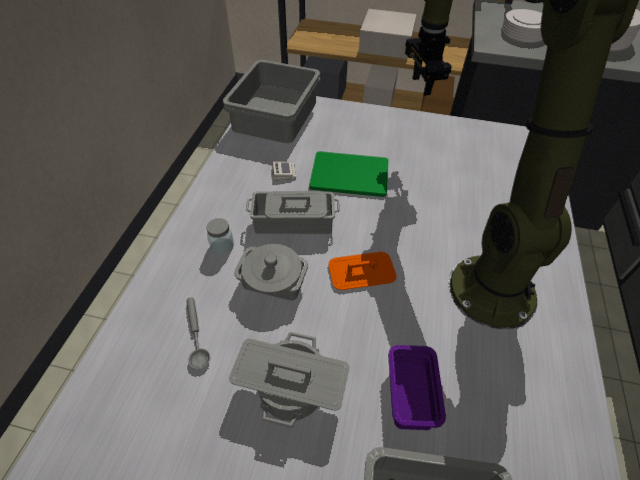

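The top view shows the mould_lid on the pot (185,240), the pot_lid on the pan (286,197), the pan_lid on the mould (365,195) and the board (459,243). The side view agrees. Next I'll enlarge crops to measure.

```bash
cat > h.py <<'E'
from bench import *
import numpy as np, cv2
def cal(n):
    c=get_calibration(n); f=240/np.tan(np.radians(c["fovy"])/2)
    return f,c["cx"],c["cy"],np.array(c["R"]),np.array(c["t"])
def ray(n,p):
    f,cx,cy,R,t=cal(n); return -R.T@t, R.T@np.array([(p[0]-cx)/f,(p[1]-cy)/f,1])
def onz(n,p,z):
    o,d=ray(n,p); return o+d*(z-o[2])/d[2]
def tri(pt,ps):
    (o1,d1),(o2,d2)=ray("top",pt),ray("side",ps)
    k=np.linalg.lstsq(np.c_[d1,-d2],o2-o1,rcond=None)[0]
    a,b=o1+k[0]*d1,o2+k[1]*d2
    return (a+b)/2,np.linalg.norm(a-b)
def proj(n,X):
    f,cx,cy,R,t=cal(n); c=R@np.array(X)+t; return np.array([f*c[0]/c[2]+cx,f*c[1]/c[2]+cy])
def crop(im,out,x,y,w,h,s,gain=1.5):
    c=cv2.resize(im[y:y+h,x:x+w],None,fx=s,fy=s,interpolation=cv2.INTER_CUBIC)
    c=np.clip(c*float(gain),0,255).astype(np.uint8)
    for i in range(0,w,20): cv2.line(c,(i*s,0),(i*s,6 if i%100 else 14),(0,0,255),1); cv2.putText(c,str(x+i),(i*s,24),0,.35,(0,0,255))
    for i in range(0,h,20): cv2.line(c,(0,i*s),(6,i*s),(0,0,255),1); cv2.putText(c,str(y+i),(8,i*s+4),0,.35,(0,0,255))
    cv2.imwrite(out,c)
E
python3 - <<'E'
from h import *
t=cv2.imread("pics/top0.png");s=cv2.imread("pics/side0.png")
crop(t,"pics/tc0.png",140,140,265,155,3)
crop(s,"pics/sc0.png",210,180,180,250,2)
E
```

```text
(no output)
```

View pics/tc0.png

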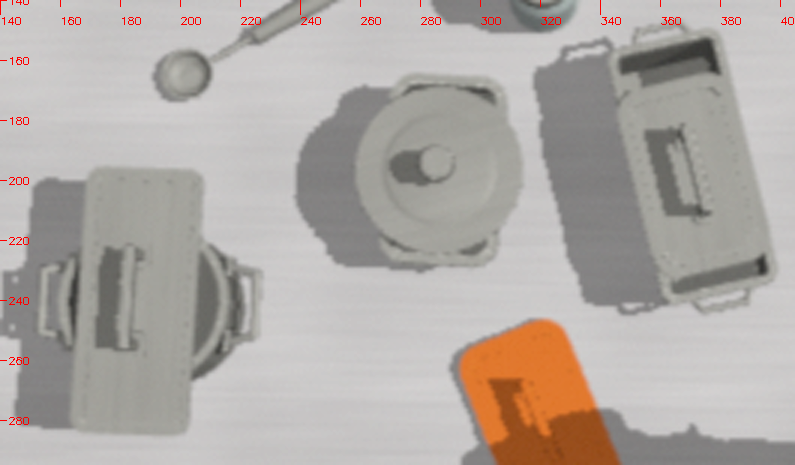

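View pics/sc0.png

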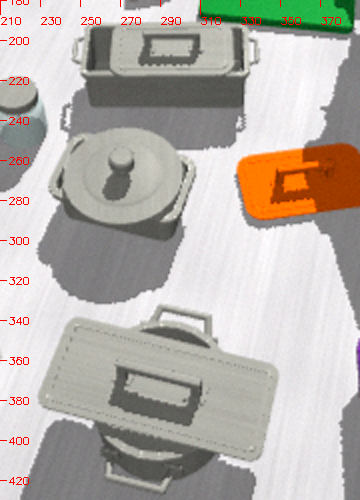

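Both crops agree: the mould_lid corners, knob (285.7,194), pan_lid bar (371,197) and mould_lid bar (182,239) all show clearly in the top view. The knob is near (271,259) in the side view. Next I'll check these against the known sizes and heights.

Run:
```python
from h import *
np.set_printoptions(precision=4,suppress=True)
c=lambda x,y:(140+x/3,140+y/3); s=lambda x,y:(210+x/2,180+y/2)
N=np.linalg.norm
def quad(name,P,z):
    Q=np.array([onz("top",c(*p),z) for p in P]); print(name,Q.mean(0),"sides",[round(N(Q[i]-Q[i-1]),3) for i in range(4)],"yaw",np.degrees(np.arctan2(*((Q[0]+Q[1]-Q[2]-Q[3])[[1,0]]))))
quad("mlid",[(88,168),(204,170),(188,435),(71,432)],.090)
quad("plid",[(617,92),(724,72),(766,258),(661,281)],.078)
quad("mould",[(610,52),(720,30),(776,278),(669,303)],.075)
quad("pan",[(391,75),(509,78),(494,268),(377,262)],.065)
print("mbar",onz("top",c(126,298),.123),"pbar",onz("top",c(693,170),.111),"knob",onz("top",c(437,162),.111),"plate",onz("top",c(439,168),.075))
for n,a,b in(("knob",c(437,162),s(122,157)),("mbar",c(126,298),s(160,384)),("pbar",c(693,170),s(173,43))): print(n,tri(a,b))
# board by mask
im=cv2.imread("pics/top0.png"); h=cv2.cvtColor(im,cv2.COLOR_BGR2HSV)
m=cv2.inRange(h,(50,100,30),(80,255,255)); k=max(cv2.findContours(m,0,2)[0],key=cv2.contourArea)
r=cv2.minAreaRect(k);print("board",r,onz("top",r[0],.015),[onz("top",p,.015) for p in cv2.boxPoints(r)])
```

```text
mlid [0.4477 0.3833 0.09  ] sides [np.float64(0.238), np.float64(0.106), np.float64(0.238), np.float64(0.105)] yaw -0.8488878042677205
plid [ 0.5704 -0.1107  0.078 ] sides [np.float64(0.177), np.float64(0.099), np.float64(0.173), np.float64(0.096)] yaw 13.305506495951303
mould [ 0.5805 -0.1123  0.075 ] sides [np.float64(0.236), np.float64(0.102), np.float64(0.232), np.float64(0.098)] yaw 13.34974652597724
pan [0.574  0.1157 0.065 ] sides [np.float64(0.174), np.float64(0.109), np.float64(0.176), np.float64(0.107)] yaw -2.819874352984403
mbar [0.4466 0.383  0.123 ] pbar [ 0.5689 -0.1092  0.111 ] knob [0.5728 0.116  0.111 ] plate [0.5741 0.118  0.075 ]
knob (array([0.5739, 0.1168, 0.1032]), np.float64(0.0007515897038696396))
mbar (array([0.4473, 0.3903, 0.1007]), np.float64(0.0023938416194299096))
pbar (array([ 0.5722, -0.1113,  0.0849]), np.float64(0.0030808590722594844))
board ((458.0120544433594, 243.9451446533203), (88.95516967773438, 64.94969940185547), 83.8844985961914) [ 0.4564 -0.3602  0.015 ] [array([ 0.5702, -0.2573,  0.015 ]), array([ 0.5926, -0.4382,  0.015 ]), array([ 0.345 , -0.4608,  0.015 ]), array([ 0.3224, -0.2834,  0.015 ])]
```

Sizes match (mould_lid 238x106, pan_lid about 175 long, pan 175x108). All targets lie about 0.58 m from the base, so they are in reach. The knob is at (0.573, 0.1165). The clear gap calls for one lid to be parked, so: pot_lid to the board, pan_lid to the pan, mould_lid to the mould, pot_lid to the pot. I'll hover over the knob first.

```bash
python3 -m crank '[[1,0.3625,0.877,0,-0.0185],[1,0.3625,0.877,0,-0.0185],[1,0.3625,0.877,0,-0.0185],[1,0.3625,0.877,0,-0.0185]]' 30
python3 -m crank '[[1,0.3625,0.877,0,-0.0185],[1,0.3625,0.877,0,-0.0185],[1,0.3625,0.877,0,-0.0185],[1,0.3625,0.877,0,-0.0185]]'
python3 -m crank '[[1,0.3625,0.877,0,-0.0185],[1,0.3625,0.877,0,-0.0185],[1,0.3625,0.877,0,-0.0185],[1,0.3625,0.877,0,-0.0185]]'
python3 -m crank '[[1,0.3625,0.877,0,-0.0185],[1,0.3625,0.877,0,-0.0185],[1,0.3625,0.877,0,-0.0185],[1,0.3625,0.877,0,-0.0185],[1,0.3625,0.877,0,-0.0185]]'
cat >> h.py <<'E'
def go(x,y,z,yaw=None):
    "print remaining shift in crank units; yaw= wanted direction (deg) of the fingers' closing line"
    from scipy.spatial.transform import Rotation as Ro
    s=get_state(); r=Ro.from_rotvec(s["tool_rot"]).as_matrix(); cy=np.degrees(np.arctan2(r[1,1],r[0,1]))
    d=(np.array([x,y,z])-s["position"])/.2
    w=0 if yaw is None else ((yaw-cy+90)%180-90)/360
    print("t",s["time"],"pos",s["position"].round(4),"closing",round(cy%180,1),"tilt",r[:,2].round(3),"shift",d.round(3),"turn",round(w,4),"grip",round(s["grip_width"],3),round(s["grip_force"],1),"q7",round(s["joint_positions"][6],2))
E
python3 -c "
from h import *
go(.573,.1165,.082,90)"
```

```text
time: 0.6
position: [0.3583, -0.4046, 0.2227]
tool_rot: [-3.094, -0.535, -0.002]
ft_force: [-0.5, -0.9, 0.3]
grip_width: 1.003
grip_force: 0.0
time: 1.1
position: [0.4296, -0.2302, 0.2227]
tool_rot: [-3.121, -0.353, -0.001]
ft_force: [-0.7, -1.3, -0.4]
grip_width: 0.995
grip_force: 0.0
time: 1.6
position: [0.5014, -0.0552, 0.2226]
tool_rot: [-3.135, -0.17, -0.001]
ft_force: [0.1, -0.6, -0.4]
grip_width: 0.997
grip_force: 0.0
time: 2.22
position: [0.5729, 0.1136, 0.2217]
tool_rot: [3.14, -0.027, -0.002]
ft_force: [-0.6, -0.2, -0.5]
grip_width: 1.001
grip_force: 0.0
t 2.225 pos [0.5729 0.1136 0.2217] closing 89.0 tilt [-0.002 -0.001 -1.   ] shift [ 0.     0.015 -0.698] turn 0.0028 grip 1.001 0.0 q7 -1.95
```

```bash
python3 -m crank '[[1,0,0,-0.25,0],[1,0,0,-0.5,0],[1,0,0,-0.698,0],[1,0,0,-0.698,0],[1,0,0,-0.698,0]]' | head -4
python3 -m crank '[[0,0,0,0,0],[0,0,0,0,0],[0,0,0,0,0],[0,0,0,0,0],[0,0,0,0,0]]' 30
python3 -m crank '[[0,0,0,0,0],[0,0,0,0,0],[0,0,0,0.1,0],[0,0,0,0.2,0],[0,0,0,0.2,0]]'
python3 - <<'E'
from h import *
go(.573,.1165,.082,90)
t=get_image("top");crop(t[:,:,::-1],"pics/tc1.png",140,140,265,155,3)
E
```

```text
time: 2.85
position: [0.5739, 0.1145, 0.0846]
tool_rot: [3.141, -0.028, 0.003]
ft_force: [-0.3, 0.4, 1.1]
time: 3.48
position: [0.5725, 0.1163, 0.083]
tool_rot: [3.141, -0.024, -0.0]
ft_force: [0.2, 0.4, 0.2]
grip_width: 0.517
grip_force: 0.0
time: 4.1
position: [0.5744, 0.1167, 0.1259]
tool_rot: [-3.141, 0.024, -0.008]
ft_force: [0.3, -0.9, -2.3]
grip_width: 0.352
grip_force: 30.0
t 4.1 pos [0.5744 0.1167 0.1259] closing 89.1 tilt [ 0.005  0.    -1.   ] shift [-0.007 -0.001 -0.22 ] turn 0.0024 grip 0.352 30.0 q7 -1.99
```

View pics/tc1.png

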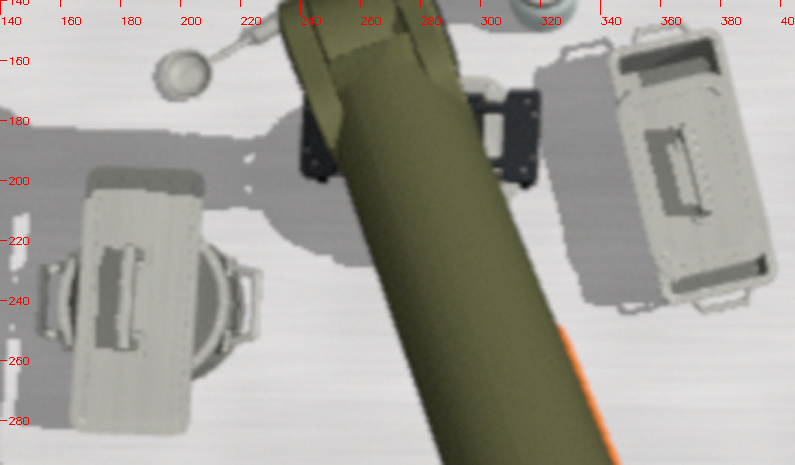

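Grip width 0.352 is about 31 mm and the extra downward force is about 2.3 N, so the pot_lid is held. In the picture the arm covers the pan and the other lids have not moved. Now to the board.

```bash
python3 -m crank '[[0,0,0,0.2,0],[0,0,0,0.4,0],[0,-0.05,-0.2,0.45,0],[0,-0.1,-0.4,0.45,0],[0,-0.1,-0.4,0.45,0]]' | head -2
python3 -m crank '[[0,-0.06,-0.25,0,0],[0,-0.12,-0.5,0,0],[0,-0.18,-0.75,0,0],[0,-0.25,-1,0,0],[0,-0.25,-1,0,0]]' | head -2
python3 -m crank '[[0,-0.06,-0.25,0,0],[0,-0.12,-0.5,0,0],[0,-0.18,-0.75,0,0],[0,-0.25,-0.98,0,0],[0,-0.25,-0.98,0,0]]' | head -2
python3 -m crank '[[0,0,0,-0.2,0],[0,0,0,-0.4,0],[0,0,0,-0.6,0],[0,0,0,-0.75,0],[0,0,0,-0.75,0]]'
python3 - <<'E'
from h import *
go(.4564,-.3602,.033)
E
```

```text
time: 4.78
position: [0.5518, 0.0311, 0.2123]
time: 5.4
position: [0.5006, -0.1689, 0.2121]
time: 6.02
position: [0.4503, -0.3636, 0.2118]
time: 6.65
position: [0.4516, -0.3564, 0.0601]
tool_rot: [-3.136, 0.02, 0.007]
ft_force: [-0.4, -0.1, -2.0]
grip_width: 0.353
grip_force: 30.0
t 6.65 pos [ 0.4516 -0.3564  0.0601] closing 89.3 tilt [-0.005  0.005 -1.   ] shift [ 0.024 -0.019 -0.136] turn 0 grip 0.353 30.0 q7 -1.05
```

```bash
python3 -m crank '[[0,0,0,-0.07,0],[0,0,0,-0.12,0],[0,0,0,-0.135,0],[0,0,0,-0.135,0]]'
python3 -m crank '[[0.8,0,0,0,0],[0.8,0,0,0,0],[0.8,0,0,0,0],[0.8,0,0,0,0],[0.8,0,0,0,0]]'
python3 -m crank '[[0.8,0,0,0.25,0],[0.8,0,0,0.5,0],[0.8,0,0,0.75,0],[0.8,0,0,0.95,0],[0.8,0,0,0.95,0]]'
python3 - <<'E'
from h import *
go(.569,-.1105,.22,103.3)
t=get_image("top");cv2.imwrite("pics/top2.png",t[:,:,::-1]);crop(t[:,:,::-1],"pics/tc2.png",140,140,265,155,3)
E
```

```text
time: 7.15
position: [0.4527, -0.3598, 0.0361]
tool_rot: [3.141, -0.024, 0.0]
ft_force: [0.0, 0.1, -1.9]
grip_width: 0.348
grip_force: 30.0
time: 7.78
position: [0.4527, -0.3598, 0.0361]
tool_rot: [3.141, -0.024, 0.0]
ft_force: [0.1, -0.5, 0.2]
grip_width: 0.771
grip_force: 0.0
time: 8.4
position: [0.4545, -0.361, 0.2302]
tool_rot: [3.137, -0.024, 0.009]
ft_force: [-0.4, -0.1, -0.9]
grip_width: 0.799
grip_force: 0.0
t 8.4 pos [ 0.4545 -0.361   0.2302] closing 89.1 tilt [ 0.006 -0.005 -1.   ] shift [ 0.573  1.252 -0.051] turn 0.0394 grip 0.799 0.0 q7 -1.01
```

View pics/tc2.png

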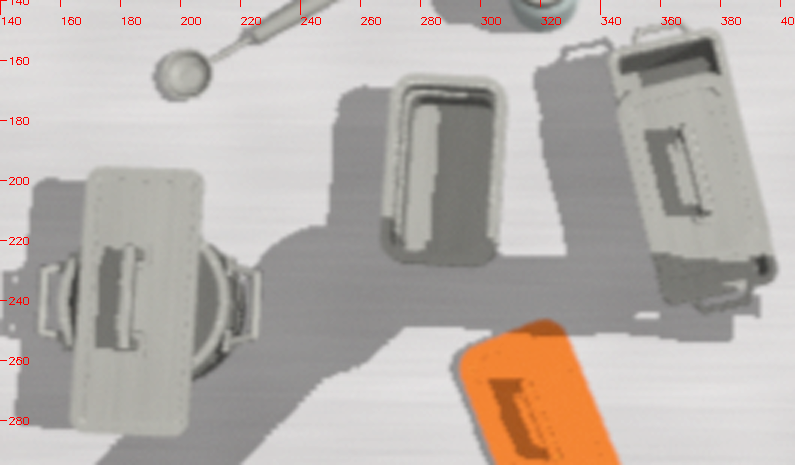

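The pan is now open, with flange corners at crop (392,74), (508,76), (496,266) and (379,264). The mould and pan_lid are unchanged. I'll measure the vessels with masks rather than by eye.

Run:
```python
from h import *
np.set_printoptions(precision=4,suppress=True)
t=cv2.imread("pics/top2.png").astype(int); t0=cv2.imread("pics/top0.png").astype(int)
for n,p in(("rim",(273,200)),("lid",(175,220)),("table",(240,140)),("shadow",(257,190)),("plid",(360,215)),("plidR",(378,215))): print(n,t[p[1],p[0]],end=" ")
print()
def rect(im,x,y,w,h,z,name):
    a=im[y:y+h,x:x+w]; m=((a[:,:,2]-a[:,:,0]>4)&(a[:,:,2]-a[:,:,0]<40)).astype(np.uint8)
    m=cv2.morphologyEx(m,cv2.MORPH_CLOSE,np.ones((3,3)))
    m=cv2.morphologyEx(m,cv2.MORPH_OPEN,np.ones((5,5)))
    k=max(cv2.findContours(m,0,1)[0],key=cv2.contourArea).reshape(-1,2)+[x,y]
    W=np.array([onz("top",p,z)[:2] for p in k],np.float32); r=cv2.minAreaRect(W); print(name,r,len(k))
rect(t,255,155,70,80,.065,"pan")
rect(t0,338,145,70,105,.076,"mould")
rect(t0,155,190,60,100,.090,"mlid")
```

```text
rim [106 111 111] lid [111 115 115] table [ 99 102 103] shadow [94 93 95] plid [116 121 121] plidR [115 119 119] 
pan ((0.5759167671203613, 0.14556297659873962), (0.0442529059946537, 0.14451250433921814), 87.39840698242188) 125
mould ((0.5794240236282349, -0.10927802324295044), (0.19166311621665955, 0.10395672917366028), 13.638326644897461) 271
mlid ((0.4480947256088257, 0.390424907207489), (0.11253125220537186, 0.23438484966754913), 89.49943542480469) 357
```

Run:
```python
from h import *
t0=cv2.imread("pics/top0.png");t=cv2.imread("pics/top2.png")
crop(t0,"pics/a.png",330,140,80,100,6,1.7);crop(t,"pics/b.png",255,155,60,80,6,1.7)
a=cv2.imread("pics/a.png");b=cv2.imread("pics/b.png");c=np.zeros((600,800,3),np.uint8)
c[:600,:400]=a[:,:400];c[:480,420:780]=b;cv2.imwrite("pics/ab.png",c)
```

```text
(no output)
```

View pics/ab.png

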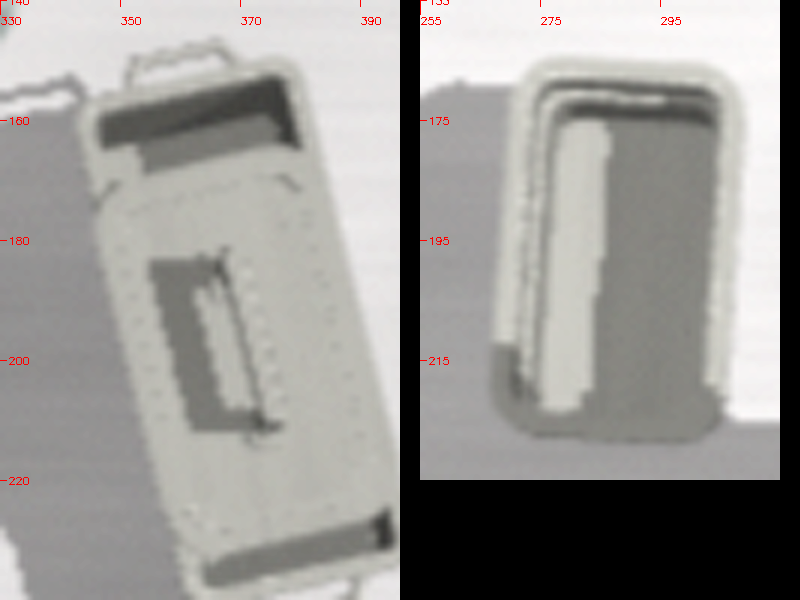

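The zoom shows that the pan_lid's bar blends with its plate, with only the thin dark line along its left face visible. The bar's centre is therefore about (372.7,196.7), which puts y near −0.1135. The pan's centre is (288,196.8), as measured before. I'll hover over the pan_lid.

```bash
python3 -m crank '[[1,0.15,0.3,0,0.02],[1,0.3,0.6,0,0.039],[1,0.4,0.85,0,0.039],[1,0.4,0.85,0,0.039]]' | head -2
python3 -m crank '[[1,0.1,0.2,0,0],[1,0.178,0.388,0,0],[1,0.178,0.388,0,0],[1,0.178,0.388,0,0]]' | head -2
python3 -c "
from h import *
go(.570,-.1135,.086,103.3)"
```

```text
time: 8.95
position: [0.534, -0.1823, 0.2246]
time: 9.45
position: [0.5673, -0.1135, 0.2247]
t 9.45 pos [ 0.5673 -0.1135  0.2247] closing 103.1 tilt [-0.002 -0.001 -1.   ] shift [ 0.014  0.    -0.693] turn 0.0005 grip 1.004 0.0 q7 -1.27
```

```bash
python3 -m crank '[[1,0.012,0,-0.25,0],[1,0.012,0,-0.5,0],[1,0.012,0,-0.69,0],[1,0.012,0,-0.69,0],[1,0.012,0,-0.69,0]]' | head -4
python3 -m crank '[[0,0,0,0,0],[0,0,0,0,0],[0,0,0,0,0],[0,0,0,0,0],[0,0,0,0,0]]' 15
python3 -m crank '[[0,0,0,0,0],[0,0,0,0,0],[0,0,0,0,0],[0,0,0,0,0],[0,0,0,0,0]]' 30
python3 -c "
from h import *
go(.570,-.1135,.086,103.3)"
```

```text
time: 10.07
position: [0.5713, -0.1135, 0.0893]
tool_rot: [3.12, 0.358, 0.002]
ft_force: [0.1, 0.2, 0.9]
time: 10.7
position: [0.5706, -0.1121, 0.088]
tool_rot: [3.121, 0.361, -0.0]
ft_force: [-0.1, 0.2, -0.3]
grip_width: 0.517
grip_force: 0.0
time: 11.32
position: [0.5706, -0.1121, 0.088]
tool_rot: [3.121, 0.36, -0.0]
ft_force: [-0.2, 1.2, 1.1]
grip_width: 0.115
grip_force: 29.9
t 11.325 pos [ 0.5706 -0.1121  0.088 ] closing 103.2 tilt [-0. -0. -1.] shift [-0.003 -0.007 -0.01 ] turn 0.0004 grip 0.115 29.9 q7 -1.33
```

```bash
python3 -m crank '[[0,0,0,0.1,0],[0,0,0,0.3,0],[0,0,0,0.5,0],[0,0,0,0.5,0]]'
python3 -m crank '[[0,0,0.25,0,-0.02],[0,0,0.5,0,-0.0447],[0,0,0.75,0,-0.0447],[0,0.01,0.95,0,-0.0447],[0,0.01,0.95,0,-0.0447]]' | head -2
python3 -m crank '[[0,0.007,0.19,0,0],[0,0.007,0.19,0,0],[0,0.007,0.19,0,0]]'
python3 - <<'E'
from h import *
go(.574,.1157,.078,87.2)
t=get_image("top");s=get_image("side");cv2.imwrite("pics/top3.png",t[:,:,::-1]);crop(s[:,:,::-1],"pics/sc3.png",200,150,200,150,4)
E
```

```text
time: 11.82
position: [0.5733, -0.1123, 0.1931]
tool_rot: [3.118, 0.36, 0.012]
ft_force: [0.0, 0.6, -2.0]
grip_width: 0.114
grip_force: 29.9
time: 12.45
position: [0.5714, 0.0831, 0.1878]
time: 12.82
position: [0.5738, 0.1144, 0.1875]
tool_rot: [3.139, -0.081, -0.001]
ft_force: [0.5, -0.7, -2.5]
grip_width: 0.115
grip_force: 29.9
t 12.825 pos [0.5738 0.1144 0.1875] closing 87.0 tilt [-0.001 -0.001 -1.   ] shift [ 0.001  0.006 -0.548] turn 0.0005 grip 0.115 29.9 q7 -1.99
```

View pics/sc3.png

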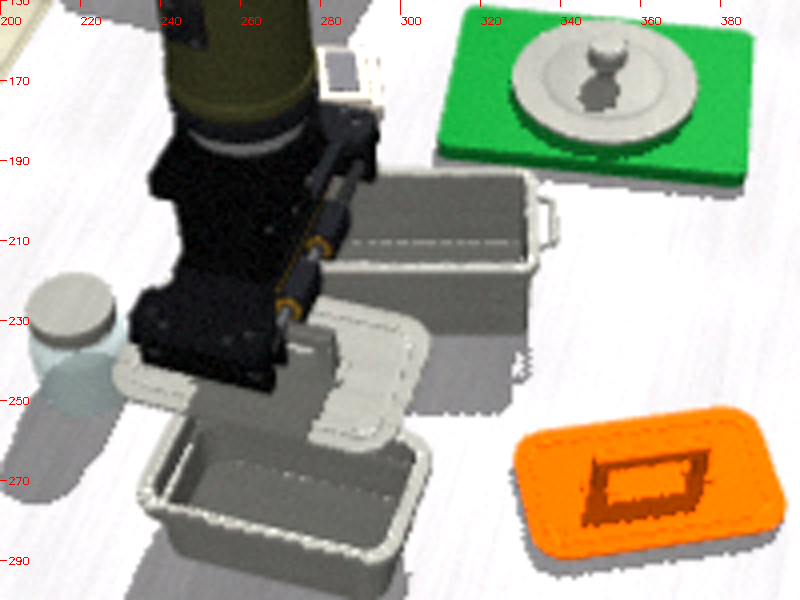

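View pics/top3.png

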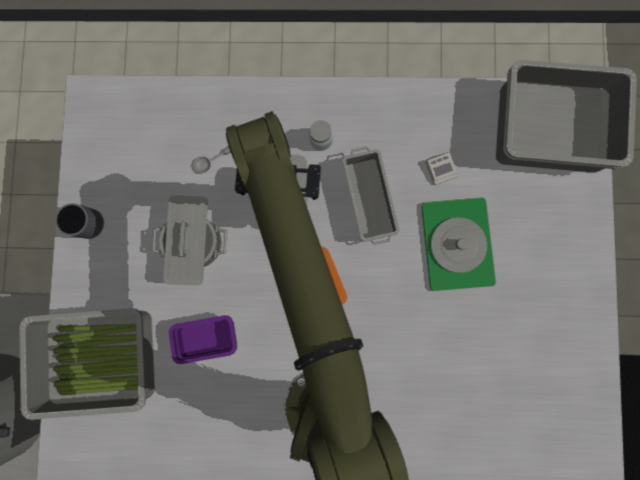

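The lid hangs over the open pan. In the side view its leftmost and rightmost plate points are (228.2,245) and (308,236), and the pan's are (234.5,272.5) and (307.5,262.5). The top view shows the mould empty and the pot_lid flat on the board, with the bystanders unmoved. I'll check the offset along the bar.

Run:
```python
from h import *
for n,p,z in(("lid",[(228.2,245),(308,236)],.1775),("pan",[(234.5,272.5),(307.5,262.5)],.065)):
    q=np.array([onz("side",a,z) for a in p]);print(n,q.round(4),q.mean(0).round(4),np.linalg.norm(q[0]-q[1]))
```

```text
lid [[0.66   0.1564 0.1775]
 [0.4855 0.0841 0.1775]] [0.5728 0.1203 0.1775] 0.188874365299301
pan [[0.6616 0.1547 0.065 ]
 [0.4892 0.079  0.065 ]] [0.5754 0.1169 0.065 ] 0.18829335439289302
```

Both agree within about 3 mm, inside the 6 mm play. Descending.

```bash
python3 -m crank '[[0,0.006,0,-0.2,0],[0,0.006,0,-0.4,0],[0,0.006,0,-0.45,0],[0,0.006,0,-0.45,0]]'
python3 -m crank '[[0,0,0,-0.04,0],[0,0,0,-0.08,0],[0,0,0,-0.098,0],[0,0,0,-0.098,0]]'
python3 -c "
from h import *
go(.574,.1157,.078,87.2)"
```

```text
time: 13.42
position: [0.5753, 0.1151, 0.0981]
tool_rot: [3.14, -0.082, -0.001]
ft_force: [-0.2, 0.6, -1.8]
grip_width: 0.11
grip_force: 29.9
time: 13.92
position: [0.5752, 0.1159, 0.0784]
tool_rot: [3.141, -0.08, -0.0]
ft_force: [0.6, 0.4, -1.5]
grip_width: 0.111
grip_force: 29.9
t 13.925 pos [0.5752 0.1159 0.0784] closing 87.1 tilt [-0. -0. -1.] shift [-0.006 -0.001 -0.002] turn 0.0003 grip 0.111 29.9 q7 -2.04
```

```bash
python3 -m crank '[[0,0,0,-0.005,0],[0,0,0,-0.005,0],[0.6,0,0,-0.005,0],[0.6,0,0,-0.005,0],[0.6,0,0,-0.005,0]]'
python3 -m crank '[[0.6,0,0,0,0],[0.6,0,0,0.2,0],[0.6,0,0,0.45,0],[0.6,0,0,0.7,0],[0.6,0,0,0.7,0]]'
python3 -m crank '[[1,-0.16,0.33,0.05,0],[1,-0.3,0.65,0.05,0],[1,-0.4,0.85,0.05,0],[1,-0.4,0.85,0.05,0]]' | head -2
python3 - <<'E'
from h import *
go(.447,.383,.099,89.2)
t=get_image("top");cv2.imwrite("pics/top4.png",t[:,:,::-1]);s=get_image("side")[:,:,::-1]
crop(s,"pics/s4.png",210,170,200,150,4)
E
```

```text
time: 14.55
position: [0.5753, 0.1158, 0.0774]
tool_rot: [3.141, -0.08, 0.0]
ft_force: [-0.5, -0.3, 0.9]
grip_width: 0.364
grip_force: 0.0
time: 15.18
position: [0.5778, 0.1169, 0.2222]
tool_rot: [-3.139, 0.08, -0.014]
ft_force: [0.3, -0.0, -0.2]
grip_width: 0.601
grip_force: 0.0
time: 15.68
position: [0.4907, 0.2921, 0.227]
t 15.675 pos [0.4907 0.2921 0.227 ] closing 87.7 tilt [-0.002  0.002 -1.   ] shift [-0.218  0.454 -0.64 ] turn 0.0041 grip 0.945 0.0 q7 -2.31
```

View pics/s4.png

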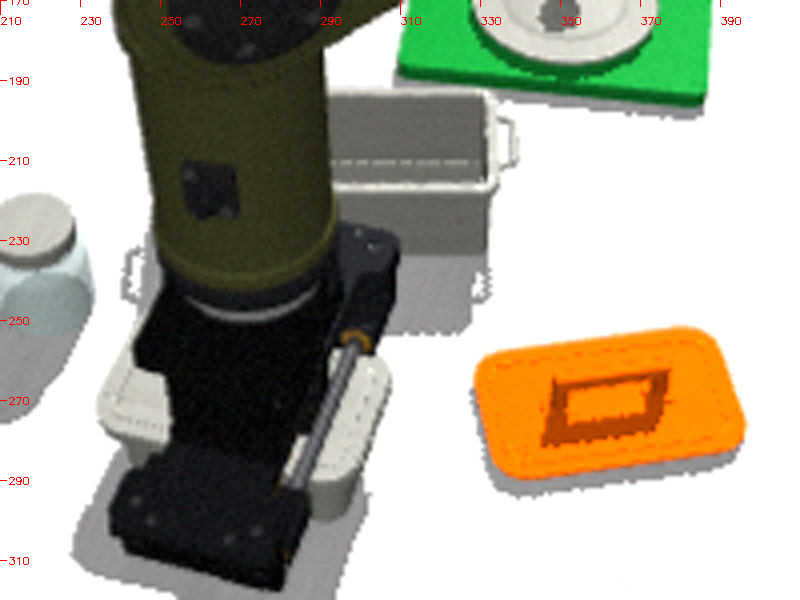

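The pan_lid appears seated flat on the pan, partly hidden by the gripper. I'll grasp the mould_lid and pin down the now empty mould from top3.

```bash
python3 -m crank '[[1,-0.12,0.25,0,0.004],[1,-0.218,0.45,0,0.004],[1,-0.218,0.45,0,0.004],[1,-0.218,0.45,0,0.004]]' | head -2
python3 - <<'E'
from h import *
go(.447,.383,.099,89.2)
t=cv2.imread("pics/top4.png");crop(t,"pics/m4.png",325,140,90,110,5,1.7)
E
```

```text
time: 16.27
position: [0.4531, 0.3737, 0.2266]
t 16.275 pos [0.4531 0.3737 0.2266] closing 88.4 tilt [-0.    -0.002 -1.   ] shift [-0.031  0.047 -0.638] turn 0.0023 grip 0.995 0.0 q7 -2.49
```

View pics/m4.png

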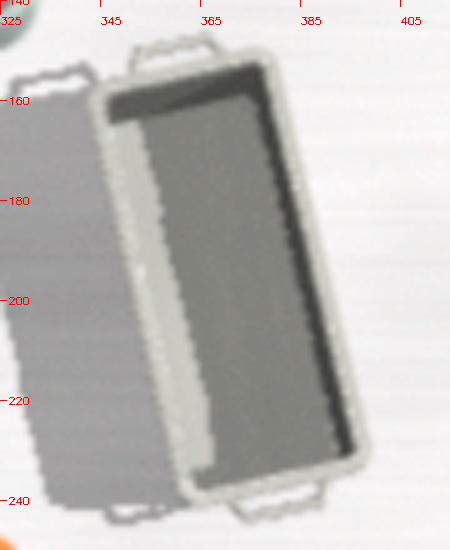

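The mould's rim shows clearly, with corners at crop (89,83), (274,47), (376,462) and (184,508).

```bash
python3 - <<'E'
from h import *
Q=np.array([onz("top",(325+x/5,140+y/5),.075) for x,y in[(89.4,83),(274.4,46.6),(376.2,462),(183.7,507.6)]])
d=Q[0]+Q[1]-Q[2]-Q[3];print(Q.mean(0).round(4),[np.linalg.norm(Q[i]-Q[i-1]).round(4) for i in range(4)],np.degrees(np.arctan2(d[1],d[0])))
E
python3 -m crank '[[1,-0.031,0.047,-0.25,0.002],[1,-0.031,0.047,-0.5,0.002],[1,-0.031,0.047,-0.5,0.002]]' | head -4
python3 -c "
from h import *
go(.447,.383,.099,89.2)"
```

```text
[ 0.5813 -0.1121  0.075 ] [np.float64(0.2385), np.float64(0.103), np.float64(0.2343), np.float64(0.1061)] 13.510188096909326
time: 16.65
position: [0.445, 0.3805, 0.1233]
tool_rot: [3.135, -0.027, -0.01]
ft_force: [-1.1, 0.8, -0.3]
t 16.65 pos [0.445  0.3805 0.1233] closing 89.0 tilt [-0.006 -0.006 -1.   ] shift [ 0.01   0.013 -0.122] turn 0.0005 grip 1.004 0.0 q7 -2.54
```

```bash
python3 -m crank '[[1,0,0,-0.06,0],[1,0,0,-0.115,0],[1,0,0,-0.115,0]]' | head -4
python3 -m crank '[[0,0,0,0,0],[0,0,0,0,0],[0,0,0,0,0],[0,0,0,0,0],[0,0,0,0,0]]' 15
python3 -m crank '[[0,0,0,0,0],[0,0,0,0,0],[0,0,0,0,0],[0,0,0,0,0],[0,0,0,0,0]]' 40
python3 -c "
from h import *
go(.447,.383,.099,89.2)"
```

```text
time: 17.02
position: [0.4456, 0.385, 0.1044]
tool_rot: [3.141, -0.021, 0.0]
ft_force: [-0.8, -0.1, -0.4]
time: 17.65
position: [0.4454, 0.3852, 0.1044]
tool_rot: [3.141, -0.021, -0.0]
ft_force: [0.1, -0.1, -0.1]
grip_width: 0.516
grip_force: 0.0
time: 18.27
position: [0.4454, 0.3851, 0.1044]
tool_rot: [3.141, -0.021, -0.0]
ft_force: [-0.3, -0.6, -0.7]
grip_width: 0.111
grip_force: 40.0
t 18.275 pos [0.4454 0.3851 0.1044] closing 89.2 tilt [-0. -0. -1.] shift [ 0.008 -0.01  -0.027] turn -0.0001 grip 0.111 40.0 q7 -2.56
```

```bash
python3 -m crank '[[0.5,0,0,0,0],[0.5,0,0,0,0],[0.5,0,0,0,0],[0.5,0.008,0,-0.027,0],[0.5,0.008,0,-0.027,0]]' | head -5
python3 -m crank '[[0,0,0,0,0],[0,0,0,0,0],[0,0,0,0,0],[0,0,0,0,0],[0,0,0,0,0]]' 40
python3 -m crank '[[0,0,0,0,0],[0,0,0,0.15,0],[0,0,0,0.35,0],[0,0,0,0.55,0],[0,0,0,0.55,0]]'
python3 -c "
from h import *
go(.5813,-.1121,.22,103.5)
t=get_image('side');crop(t[:,:,::-1],'pics/s5.png',200,230,190,150,4)"
```

```text
time: 18.9
position: [0.4469, 0.3848, 0.0983]
tool_rot: [3.141, -0.021, -0.001]
ft_force: [-0.3, -0.9, -0.2]
grip_width: 0.481
time: 19.52
position: [0.447, 0.3851, 0.0991]
tool_rot: [3.141, -0.021, 0.0]
ft_force: [0.2, 0.3, 0.1]
grip_width: 0.109
grip_force: 40.0
time: 20.15
position: [0.448, 0.3867, 0.2116]
tool_rot: [-3.138, 0.021, -0.007]
ft_force: [0.8, -0.5, -4.8]
grip_width: 0.108
grip_force: 40.0
t 20.15 pos [0.448  0.3867 0.2116] closing 89.2 tilt [ 0.004  0.003 -1.   ] shift [ 0.666 -2.494  0.042] turn 0.0396 grip 0.108 40.0 q7 -2.5
```

View pics/s5.png

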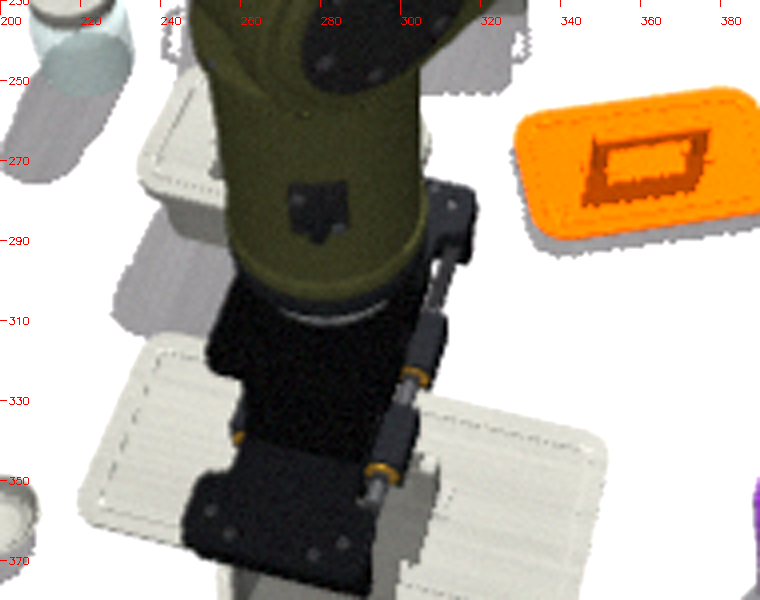

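The mould_lid is held level and the pan_lid sits in place on the pan. Moving it over the mould.

```bash
python3 -m crank '[[0,0.06,-0.22,0,0.005],[0,0.12,-0.44,0,0.01],[0,0.17,-0.65,0,0.015],[0,0.22,-0.83,0,0.02],[0,0.22,-0.83,0,0.02]]' | head -2
python3 -m crank '[[0,0.06,-0.22,0,0.005],[0,0.12,-0.44,0,0.01],[0,0.17,-0.65,0,0.015],[0,0.22,-0.83,0,0.0196],[0,0.22,-0.83,0,0.0196]]' | head -2
python3 -m crank '[[0,0.06,-0.22,0,0],[0,0.12,-0.44,0,0],[0,0.17,-0.65,0,0],[0,0.226,-0.834,0,0],[0,0.226,-0.834,0,0]]' | head -2
python3 -m crank '[[0,0,0,-0.1,0],[0,0,0,-0.2,0],[0,0,0,-0.2,0],[0,0,0,-0.2,0]]'
python3 - <<'E'
from h import *
go(.5803,-.1121,.087,103.5)
t=get_image("top")[:,:,::-1];s=get_image("side")[:,:,::-1];cv2.imwrite("pics/t6.png",t);cv2.imwrite("pics/s6raw.png",s)
crop(s,"pics/s6.png",230,150,130,120,6,1.5)
E
```

```text
time: 20.82
position: [0.4913, 0.2137, 0.206]
time: 21.45
position: [0.5345, 0.0494, 0.2065]
time: 22.08
position: [0.5797, -0.1164, 0.2066]
time: 22.58
position: [0.5802, -0.1129, 0.1689]
tool_rot: [-3.12, -0.371, 0.0]
ft_force: [0.5, -0.3, -2.7]
grip_width: 0.106
grip_force: 40.0
t 22.575 pos [ 0.5802 -0.1129  0.1689] closing 103.5 tilt [-0.  0. -1.] shift [ 0.     0.004 -0.409] turn -0.0001 grip 0.106 40.0 q7 -1.29
```

View pics/s6.png

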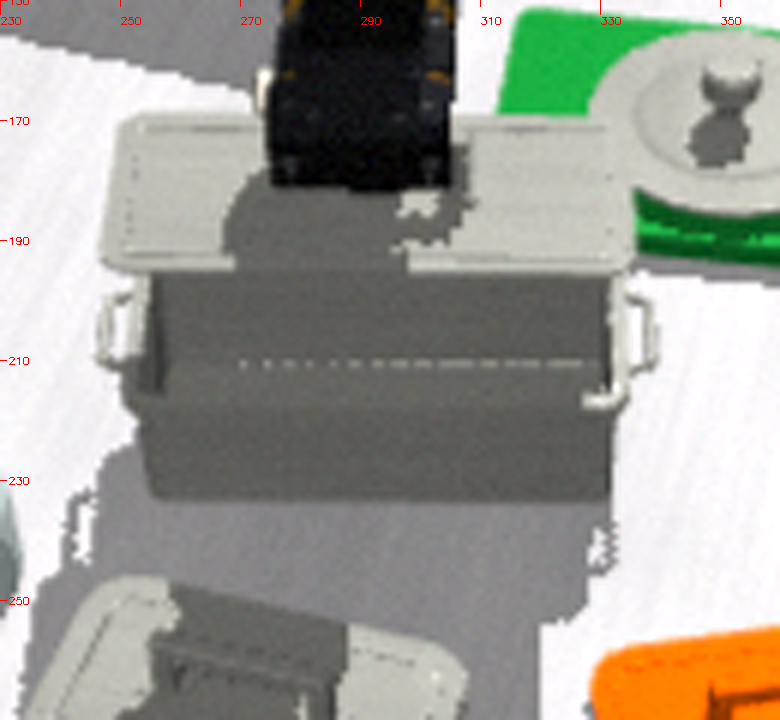

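Front plate corners are at crop (99,270) and (635,272). Front mould rim corners are at about (120,403) and (632,409).

Run:
```python
from h import *
for n,p,z in(("lid",[(99,270),(635,272)],.158),("mould",[(120,403),(632,409)],.073)):
    q=np.array([onz("side",(230+a/6,150+b/6),z) for a,b in p]);d=q[0]-q[1];print(n,q.mean(0).round(4),np.linalg.norm(d).round(4),np.degrees(np.arctan2(d[1],d[0])).round(2))
```

```text
lid [ 0.5688 -0.0602  0.158 ] 0.2376 13.88
mould [ 0.5674 -0.0582  0.073 ] 0.2397 13.17
```

The lid is aligned with the mould within 2 mm and 1°. Lowering to seat.

```bash
python3 -m crank '[[0,-0.004,0.006,-0.2,0],[0,-0.004,0.006,-0.34,0],[0,-0.004,0.006,-0.38,0],[0,-0.004,0.006,-0.405,0],[0,-0.004,0.006,-0.405,0]]'
python3 -m crank '[[0,0,0,0,0],[0.6,0,0,-0.005,0],[0.6,0,0,-0.005,0],[0.6,0,0,-0.005,0],[0.6,0,0,-0.005,0]]'
python3 -m crank '[[0.6,0,0,0,0],[0.6,0,0,0.2,0],[0.6,0,0,0.45,0],[0.6,0,0,0.7,0],[0.6,0,0,0.7,0]]'
python3 -c "
from h import *
go(.4527,-.3598,.036,90)"
```

```text
time: 23.3
position: [0.5802, -0.1125, 0.089]
tool_rot: [3.119, 0.369, 0.003]
ft_force: [0.5, 0.6, -3.1]
grip_width: 0.109
grip_force: 40.0
time: 23.92
position: [0.5796, -0.1124, 0.0873]
tool_rot: [3.12, 0.369, 0.001]
ft_force: [-0.6, 0.5, 0.4]
grip_width: 0.479
grip_force: 0.0
time: 24.55
position: [0.5821, -0.1125, 0.232]
tool_rot: [3.117, 0.369, 0.013]
ft_force: [0.3, 0.1, -0.2]
grip_width: 0.6
grip_force: 0.0
t 24.55 pos [ 0.5821 -0.1125  0.232 ] closing 103.5 tilt [ 0.009 -0.002 -1.   ] shift [-0.647 -1.237 -0.98 ] turn -0.0375 grip 0.6 0.0 q7 -1.28
```

```bash
python3 -m crank '[[1,-0.14,-0.27,0,0],[1,-0.28,-0.54,0,0],[1,-0.42,-0.81,0,0],[1,-0.52,-1,0,0],[1,-0.52,-1,0,0]]' | head -2
python3 -m crank '[[1,-0.125,-0.237,-0.2,0],[1,-0.125,-0.237,-0.4,0],[1,-0.125,-0.237,-0.4,0],[1,-0.125,-0.237,-0.4,0]]' | head -2
python3 - <<'E'
from h import *
go(.4527,-.3598,.033)
t=get_image("top")[:,:,::-1];cv2.imwrite("pics/t7.png",t);s=get_image("side")[:,:,::-1]
crop(t,"pics/a.png",140,190,100,90,4,1.5);crop(t,"pics/b.png",255,145,150,110,4,1.5);crop(s,"pics/c.png",225,180,110,230,2,1.5)
c=np.zeros((600,800,3),np.uint8)
c[:360,:400]=cv2.imread("pics/a.png");c[:440,400:800]=cv2.imread("pics/b.png")[:,:400]
x=cv2.imread("pics/c.png");c[360:,:220]=x[:240];c[440:,240:460]=x[300:460];cv2.imwrite("pics/abc7.png",c)
E
```

```text
time: 25.18
position: [0.4719, -0.3168, 0.2255]
time: 25.68
position: [0.4521, -0.3586, 0.1482]
t 25.675 pos [ 0.4521 -0.3586  0.1482] closing 103.6 tilt [ 0.002 -0.    -1.   ] shift [ 0.003 -0.006 -0.576] turn 0 grip 1.0 0.0 q7 -0.77
```

View pics/abc7.png

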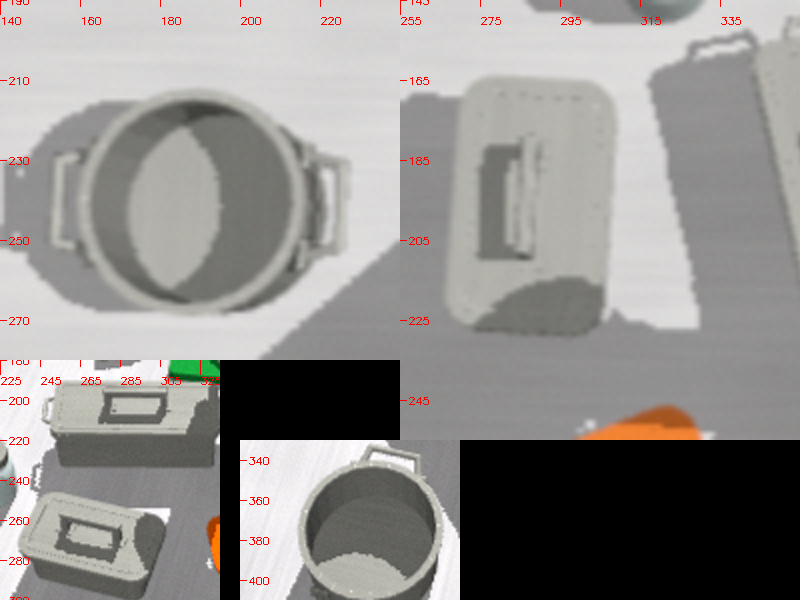

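The pan_lid and mould_lid are both seated flush. The pot is open, with rim crop x 77–307 and y 88–313, so its centre is at pixel (188,240.1).

```bash
python3 -c "
from h import *
print(onz('top',(188,240.1),.08),onz('top',(159.25,240.1),.08)-onz('top',(216.75,240.1),.08),onz('top',(188,212),.08)-onz('top',(188,268.25),.08))"
python3 -m crank '[[1,0.003,-0.006,-0.25,0],[1,0.003,-0.006,-0.45,0],[1,0.003,-0.006,-0.57,0],[1,0.003,-0.006,-0.57,0],[1,0.003,-0.006,-0.57,0]]' | head -4
python3 -m crank '[[0,0,0,0,0],[0,0,0,0,0],[0,0,0,0,0],[0,0,0,0,0],[0,0,0,0,0]]' 30
python3 -m crank '[[0,0,0,0,0],[0,0,0,0,0],[0,0,0,0,0],[0,0,0,0.2,0],[0,0,0,0.2,0]]'
python3 -c "
from h import *
go(.45,.38,.22)"
```

```text
[0.44848973 0.38088702 0.08      ] [-0.00271064  0.15689842  0.        ] [0.15267108 0.00724644 0.        ]
time: 26.4
position: [0.4526, -0.3616, 0.0351]
tool_rot: [3.117, 0.37, 0.004]
ft_force: [0.0, -0.1, -0.0]
time: 27.02
position: [0.4509, -0.361, 0.0329]
tool_rot: [3.12, 0.369, -0.0]
ft_force: [0.5, 0.2, -1.1]
grip_width: 0.519
grip_force: 0.0
time: 27.65
position: [0.4529, -0.3623, 0.0756]
tool_rot: [3.116, 0.369, 0.006]
ft_force: [-0.1, -1.3, -2.7]
grip_width: 0.352
grip_force: 30.0
t 27.65 pos [ 0.4529 -0.3623  0.0756] closing 103.5 tilt [ 0.004 -0.004 -1.   ] shift [-0.015  3.711  0.722] turn 0 grip 0.352 30.0 q7 -0.79
```

```bash
python3 -m crank '[[0,0,0,0.25,0],[0,0,0,0.5,0],[0,0,0,0.75,0],[0,0,0,0.75,0]]' | head -2
python3 -m crank '[[0,0.08,0.23,0,0],[0,0.17,0.46,0,0],[0,0.26,0.7,0,0],[0,0.35,0.95,0,0],[0,0.35,0.95,0,0]]' | head -2
python3 -m crank '[[0,0.02,0.23,0,0],[0,0.03,0.46,0,0],[0,0.04,0.7,0,0],[0,0.05,0.95,0,0],[0,0.05,0.95,0,0]]' | head -2
python3 -m crank '[[0,-0.05,0.23,0,0],[0,-0.1,0.46,0,0],[0,-0.15,0.7,0,0],[0,-0.2,0.95,0,0],[0,-0.2,0.95,0,0]]' | head -2
python3 -m crank '[[0,-0.06,0.23,0,0],[0,-0.12,0.46,0,0],[0,-0.17,0.7,0,0],[0,-0.22,0.86,0,0],[0,-0.22,0.86,0,0]]' | head -2
python3 -m crank '[[0,0,0,-0.15,0],[0,0,0,-0.25,0],[0,0,0,-0.25,0],[0,0,0,-0.25,0]]'
python3 - <<'E'
from h import *
go(.4485,.381,.091)
s=get_image("side")[:,:,::-1];cv2.imwrite("pics/s8raw.png",s)
crop(s,"pics/s8.png",220,300,130,120,5,1.5)
E
```

```text
time: 28.15
position: [0.4529, -0.3623, 0.2266]
time: 28.78
position: [0.5217, -0.1643, 0.2208]
time: 29.4
position: [0.5298, 0.024, 0.2213]
time: 30.02
position: [0.4887, 0.2129, 0.2216]
time: 30.65
position: [0.4455, 0.3823, 0.2213]
time: 31.15
position: [0.4477, 0.3807, 0.1735]
tool_rot: [-3.12, -0.368, -0.001]
ft_force: [-0.7, -0.1, -2.3]
grip_width: 0.35
grip_force: 30.0
t 31.15 pos [0.4477 0.3807 0.1735] closing 103.4 tilt [ 0.001  0.    -1.   ] shift [ 0.004  0.001 -0.412] turn 0 grip 0.35 30.0 q7 -2.28
```

View pics/s8.png

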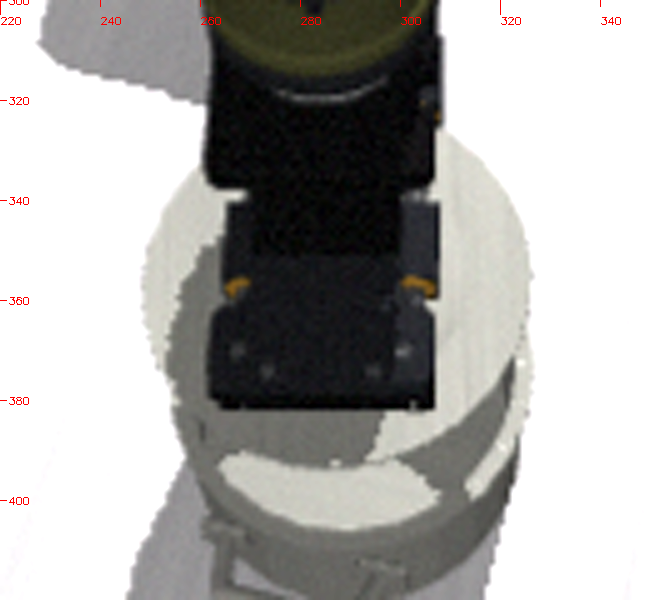

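```bash
python3 -c "
from h import *
print(proj('side',(.4477,.3807,.1625)),proj('side',(.4485,.381,.08)))"
python3 -m crank '[[0,0.004,0,-0.2,0],[0,0.004,0,-0.33,0],[0,0.004,0,-0.38,0],[0,0.004,0,-0.4,0],[0,0.004,0,-0.4,0]]'
```

```text
[289.26903621 354.51992411] [290.50056045 371.69808543]
time: 31.82
position: [0.4483, 0.3816, 0.094]
tool_rot: [-3.119, -0.369, -0.002]
ft_force: [-0.7, -0.1, -1.7]
grip_width: 0.35
grip_force: 30.0
```

The side view puts the lid about 2–3 mm to +x, which matches the regrasp offset. I'll correct that and seat it.

```bash
python3 -m crank '[[0,-0.011,0,0,0],[0,-0.011,0,-0.008,0],[0,-0.011,0,-0.014,0],[0,-0.011,0,-0.014,0]]'
python3 -m crank '[[0.8,0,0,-0.003,0],[0.8,0,0,-0.003,0],[0.8,0,0,-0.003,0],[0.8,0,0,-0.003,0],[0.8,0,0,-0.003,0]]'
python3 -m crank '[[0.8,0,0,0,0],[0.8,0,0,0.25,0],[0.8,0,0,0.5,0],[0.8,0,0,0.75,0],[0.8,0,0,0.75,0]]'
python3 -m crank '[[1,0.15,-0.25,0,0],[1,0.3,-0.5,0,0],[1,0.4,-0.75,0,0],[1,0.4,-1,0,0],[1,0.4,-1,0,0]]'|head -2
python3 -m crank '[[1,0,-0.25,0,0],[1,0,-0.5,0,0],[1,0,-0.75,0,0],[1,0,-1,0,0],[1,0,-1,0,0]]'|head -2
python3 -m crank '[[1,0,-0.25,0,0],[1,0,-0.5,0,0],[1,0,-0.75,0,0],[1,-0.1,-1,0,0],[1,-0.1,-1,0,0]]'|head -2
python3 -m crank '[[1,0,-0.25,0,0],[1,0,-0.5,0,0],[1,-0.2,-0.7,0,0],[1,-0.2,-0.8,0,0],[1,-0.2,-0.8,0,0]]'|head -2
python3 - <<'E'
from h import *
t=get_image("top")[:,:,::-1];s=get_image("side")[:,:,::-1];cv2.imwrite("pics/t9.png",t)
crop(t,"pics/a.png",140,145,265,140,3,1.4);crop(s,"pics/b.png",215,180,130,240,2,1.4)
c=np.zeros((600,800,3),np.uint8);c[:420,:795]=cv2.imread("pics/a.png")
x=cv2.imread("pics/b.png");c[420:,:260]=x[10:190];c[420:,270:530]=x[290:470];cv2.imwrite("pics/f9.png",c)
E
```

```text
time: 32.33
position: [0.4457, 0.3812, 0.0909]
tool_rot: [3.12, 0.369, 0.001]
ft_force: [-1.5, -1.7, 4.2]
grip_width: 0.351
grip_force: 30.0
time: 32.95
position: [0.4456, 0.3811, 0.0895]
tool_rot: [3.12, 0.369, -0.0]
ft_force: [-0.1, 0.2, 0.6]
grip_width: 0.776
grip_force: 0.0
time: 33.58
position: [0.447, 0.3832, 0.2442]
tool_rot: [-3.116, -0.369, -0.011]
ft_force: [-0.4, -0.3, -0.2]
grip_width: 0.796
grip_force: 0.0
time: 34.2
position: [0.5265, 0.175, 0.2381]
time: 34.83
position: [0.5252, -0.0233, 0.2384]
time: 35.45
position: [0.5039, -0.2226, 0.2384]
time: 36.08
position: [0.4666, -0.3783, 0.2389]
```

View pics/f9.png

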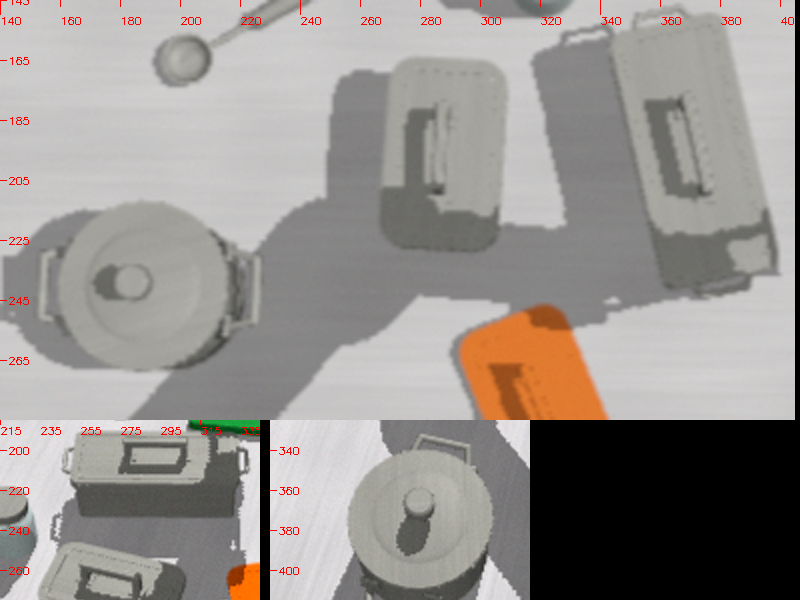

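```bash
python3 -c "
from h import *
print(tri((184.3,239),(289,366)),onz('top',(184.3,239),.119),onz('top',(188,240),.083), proj('side',(.4485,.381,.119)))"
```

```text
(array([0.44952692, 0.38163804, 0.1092786 ]), np.float64(0.0015868324055360063)) [0.44788261 0.37833822 0.119     ] [0.44850421 0.37994053 0.083     ] [289.74428342 363.9040981 ]
```

The pot_lid is centred on the pot within about 2 mm. Its knob height fits a seated lid: it reads low by the same amount as it did on the pan. All three lids are home, so I'm handing in.

```bash
python3 -c "
from bench import *
print(close_job())"
```

```text
the job is handed in; nothing more can be done
None
```

I put the round lid back on the pot, the short lid on the pan and the long lid on the mould; the last pictures show all three centred and seated, and I handed the job in at about 36 s with no verdict shown.

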